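Hang the nozzle rack on the studs of its tool stand and lock it

TASK

Hang the yellow nozzle rack back up on the white tool stand: bring its two keyholes over the two stud heads, press it on and slide it down until it is fully home and the sprung brass lock pin has snapped out into the hole between the keyholes, then let go of it. The height of the stud rail was set by hand, so find the studs by feel and never force it: a push of about 2 kg at most. Leave the nozzles, the tape and the tin where they are.

Things in the scene. Friction and masses are not known exactly. Their poses are not given: they have to be found in the camera images.
- nozzle_rack: yellow nozzle rack, 0.2-0.33 kg, standing loose and upright on the bench. Origin: back face of its back plate, mid width, at the underside; x points out of its back (towards the stand once hung), y along its width, z up. Back plate y -65 to 65, x -5 to 0 (5 thick), z 0 to 100. A ledge with three nozzle holes juts forward at the foot: x -52 to -5, z 0 to 12.
- rack_lug (a point): centre of the black grip lug on top of the rack's plate, axes as the rack's. Lug: 10 thick (x), 50 wide (y), from 27 below to 23 above this point; its top is the highest part of the rack (z 150) and nothing else is higher than z 100. Meant to be pinched from above, front to back (closing along x). Once hung it is 37 to 87 above the studs, over the rail.
- rack_entry (a point): on the back face of the rack, midway between the centres of the large ends of the two keyholes (which lie 40 to either side along y, 45 above the underside), axes as the rack's. Large ends go through the plate and are 15.5 wide (12 wide stud heads pass). From each a slot 9 wide runs straight up to 21 above this point.
- rack_seat (a point): on the back face of the rack, 18 above rack_entry: where the stud axes lie when the rack is fully down (the 6 wide stud necks then bear on the slot tops, 3 higher). Here, at mid width, is the 12 wide round hole that takes the lock pin. Axes as the rack's.
- tool_stand: white steel stand, fixed to the bench. Origin: on the bench (z 0) below the front face of its two slotted uprights, mid width; x points away from the robot, y along the stand, z up. Foot plate x -80 to 70, 200 wide, 5 high; uprights y -100 to -77 and 77 to 100, x 0 to 5, top at z 161; between them a panel x 0 to 5 up to z 88 with two rubber strips whose face is at x -4, level with the rail's face.
- stud_middle (a point): on the stand: front face of the dark stud rail (18 high, across the uprights), mid width, at the MIDDLE of its setting range, z 115; axes as the stand's. Where the rail is clamped is not measured: the studs lie 20 below to 20 above this point, 40 to either side along y, pointing along -x. Neck 6 wide, 8 long. Head 12 wide, slightly chamfered, from 8 to 12.6 in front of the rail face.
- lock_pin (a joint): brass pin midway between the studs, at their height, sprung along x; value in m: 0 = out (round nose 6 mm proud of the rail, 8 wide), 0.0065 = in. 4.5 N starts it, 8 N pushes it in. The plate behind the heads (3 mm play) holds it in 3 to 6 mm; it snaps out to 0 in its hole. It pushes the rack back off at entry, and makes it rub on the heads: sliding down takes 2 to 8 N of push.
- nozzle_1: loose grey hot-air nozzle, 25 x 31 x 40, origin at the centre of its underside, to be left alone
- nozzle_2: loose grey hot-air nozzle, 25 x 31 x 40, origin at the centre of its underside, to be left alone
- heat_tape: loose roll of amber tape lying flat, 58 in diameter, 16 high, origin at the centre of its underside, to be left alone
- tip_tin: loose round white tin, 50 in diameter, 24 high, origin at the centre of its underside, to be left alone

How it is judged:
By the outcome, as a careful person would: the job done as asked, in the order asked, and still so for the second after the job is handed in, with the robot touching nothing.
It also fails if it takes over 61 s, if anything falls off the work surface, if the arm or the gripper's body presses on something with over 40 N, if the wrist force passes 120 N, or if a joint passes its speed limit or range.

ROBOT

A 7-joint arm with a two-finger parallel gripper is mounted at the origin on a cart in front of the work surface, level with it; the furniture and walls round the work are solid. World frame = base frame: x ahead of the robot, y to its left, z up, the work surface at z = 0. Lengths are in m, angles in rad, forces in N, time in s.
With the tool pointing down it reaches from about 0.425 to 0.925 m from the base axis. Payload 6.8 kg.
Tool frame: the origin (TCP) lies at the very end of the fingers, on their centre line; the grasp point (between the pads) lies 19 mm behind it; z points along the fingers, y is the line along which they close (so a half turn about z gives the same grasp; the last joint's range is limited). The gripper opens to 85 mm and grips with 20 to 120 N. Pads are 22 mm wide; open, the fingers measure 114 mm over their backs; the gripper's body (76 mm by 85 mm) begins 54 mm behind the grasp point. The pads swing forward as they close: fully open they stand 13 mm farther back than shut.
Start: joints at [1.079, 0.477, 0.022, 1.555, -0.011, 1.109, -0.083], TCP at [0.253, -0.626, 0.231] pointing down, gripper open.
Joint ranges: [-2.96, 2.96], [-0.34, 2.1], [-1.41, 1.46], [0.24, 2.44], [-1.37, 4.51], [0.17, 1.92], [-2.96, 2.96]. Speed limits (rad/s): [2.39, 2.39, 3.14, 3.14, 3.14, 3.14, 3.14].

INTERFACE

Orientations are given as a unit quaternion [w, x, y, z].
In Python, from station import bot gives the robot as it stands.
- The arm moves only by the tool jog_arm, never from a script. Its argument "motion" is a list of rows, each a list of 7 numbers: the turn, a rotation vector about the tool's x, y, z in rad, then the shift along the tool's x, y, z in mm, then the finger opening in mm, from 0 to 85.4. A call has 1 to 10 rows; each row is the pose to reach, as a shift and turn from the pose commanded when the call began, along the tool's axes at that moment; what a row does not reach only later rows make up. A row lasts 1/8 s, in which the tool goes at most 62.5 mm and 10.7 degrees, less where a joint would pass 70% of its speed; a pose out of reach is approached as far as the arm can. A call with a gripper value outside its range is refused whole. The fingers move at their own pace and stop on an object; "grip_force" is the grip in N (left out, the last holds). Time passes only in rows, so rows that repeat a pose let the fingers close. It gives the time, the measured TCP pose, the force, the opening and the grip force at its end, in the units of the state.
- bot.get_obs(): the state, without advancing time (a new reading comes with each control period).
- bot.read_camera(name): name is "scene" or "top"; returns a dict with "pixels" (420x560x3 uint8, red, green, blue), "camera_matrix" (3x3 intrinsics, pixels), "T" (4x4, takes a point from camera to world coordinates). Camera axes: x right, y down, z forward; pixel columns grow to the right and rows downward; lengths in m; the calibration is good to about 2 mm. A picture is of the moment at which its call begins. There is no depth.
- bot.hand_in(): hands the job in; it is judged then, once.
Trained networks look in a picture, given as the dict that the camera call returned (one of the last four; its "shot" number tells which), for a name from the list of things; names that differ only in an ending like _2 or _b are one class to them, and where a whole thing is asked for, a point or a joint stands for the part that bears it (a point fixed in the world has none). Each returns a list of dicts, best first, with "score" (0 to 1); they miss things now and then, are a little off and sometimes report something else, mostly with a low value. They report only what shows in the picture. A call takes as long as a camera call.
- bot.spot_in(thing, picture): "xy" ([column, row] in pixels, amid what is visible of it).
- bot.tip_of(thing, picture): "xy" ([column, row] in pixels: a listed point, or the origin of a listed thing).
The state is a dict: "t": time; "q": joint angles; "joint_vel": joint speeds; "joint_torque": joint torques, N m; "eef_pos": TCP position; "tool_rot": TCP orientation; "contact_force": force on the tool from outside, world axes, zero at the start; "torque": the same for the moment, N m; "gripper_width": opening from 0.0 (shut) to 1.0 (fully open); "grasp_force": force on a finger pad.
Only numpy, scipy, OpenCV 4.12 (cv2) and the standard library are available. Lean on these libraries where they do the work, as an engineer would, in place of code of your own. Each camera call takes 0.05 s, during which the arm holds its last target. There are 200 camera calls.

## Working session

There is one attempt and no reset: what is moved stays moved. The work goes in short steps, Python scripts to look and compute and a tool call to move; the robot and the scene stay as the last step left them, time stands still between calls to the robot, and variables do not carry over. Pictures are saved under pics/ and viewed, at most 10 in all, crops included, and the job is handed in when it is done.

Besides the shell and the picture viewer there is one more tool, called by a JSON object that holds its "op" and its "data". jog_arm: Moves the arm, as the interface text tells. Its arguments: {"type":"object","properties":{"motion":{"type":"array"},"grip_force":{"type":"number"}},"required":["motion"]}

```bash
mkdir -p pics; ls
cat > h.py <<'E'
import numpy as np, cv2, json
from station import bot
from scipy.spatial.transform import Rotation as R
def ray(p,xy):
    K=np.array(p["camera_matrix"]);T=np.array(p["T"])
    d=T[:3,:3]@np.linalg.solve(K,[xy[0],xy[1],1.]);return T[:3,3],d
def onz(p,xy,z):
    o,d=ray(p,xy);return o+d*(z-o[2])/d[2]
def tri(pa,a,pb,b):
    A=[];B=[]
    M=np.zeros((3,3));v=np.zeros(3);rs=[]
    for p,x in((pa,a),(pb,b)):
        o,d=ray(p,x);d=d/np.linalg.norm(d);P=np.eye(3)-np.outer(d,d);M+=P;v+=P@o;rs.append((P,o))
    X=np.linalg.solve(M,v);return X,[round(float(np.linalg.norm(P@(X-o)))*1000,1) for P,o in rs]
def proj(p,X):
    T=np.linalg.inv(np.array(p["T"]));c=np.array(p["camera_matrix"])@(T[:3,:3]@np.array(X)+T[:3,3]);return c[:2]/c[2]
E
cat > a.py <<'E'
from h import *
s=bot.read_camera("scene");t=bot.read_camera("top")
cv2.imwrite("pics/s1.png",s["pixels"][:,:,::-1]);cv2.imwrite("pics/t1.png",t["pixels"][:,:,::-1])
np.set_printoptions(precision=4,suppress=True)
for n in["rack_lug","rack_entry","rack_seat","nozzle_rack","tool_stand","stud_middle","nozzle_1","heat_tape","tip_tin"]:
    a=bot.tip_of(n,s);b=bot.tip_of(n,t)
    f=lambda l:[(np.round(i["xy"],1).tolist(),round(i["score"],2)) for i in l[:3]]
    print(n,f(a),f(b))
    if a and b: print("   ",*tri(s,a[0]["xy"],t,b[0]["xy"]))
o=bot.get_obs();print({k:np.round(v,3) for k,v in o.items()})
print(np.array(s["T"])[:3,3],np.array(t["T"])[:3,3])
E
python3 a.py
```

```text
pics
rack_lug [([227.6, 261.6], 0.59)] [([153.3, 203.7], 0.89)]
    [0.6302 0.2151 0.1374] [1.0, 1.0]
rack_entry [([231.8, 289.3], 0.63), ([197.0, 290.9], 0.33)] [([167.2, 199.5], 0.9), ([325.4, 214.5], 0.48)]
    [0.6398 0.2027 0.0433] [7.7, 7.7]
rack_seat [([229.4, 284.0], 0.92)] [([164.5, 202.7], 0.67)]
    [0.6356 0.2072 0.0636] [1.7, 1.7]
nozzle_rack [([231.2, 304.7], 0.88)] [([169.3, 204.7], 0.8)]
    [0.6328 0.2104 0.0017] [2.0, 2.0]
tool_stand [([313.0, 220.9], 0.92), ([229.9, 289.6], 0.19)] [([322.4, 213.1], 0.94)]
    [ 0.5997 -0.2165  0.0138] [8.8, 8.8]
stud_middle [([314.2, 188.9], 0.74)] [([327.4, 213.1], 0.84)]
    [ 0.5987 -0.2157  0.1271] [7.0, 7.0]
nozzle_1 [([347.1, 199.4], 0.41), ([229.2, 288.8], 0.15)] [([386.6, 207.8], 0.61), ([395.7, 235.4], 0.56)]
    [ 0.5841 -0.4067 -0.0001] [39.5, 39.5]
heat_tape [([296.7, 272.4], 0.46)] [([240.7, 236.3], 0.7), ([172.1, 202.2], 0.31)]
    [ 0.5441  0.0132 -0.0073] [1.2, 1.2]
tip_tin [([196.7, 291.3], 0.71), ([313.3, 192.0], 0.37)] [([173.3, 165.8], 0.73), ([322.7, 212.5], 0.69)]
    [ 0.7421  0.2011 -0.0042] [2.4, 2.4]
{'t': np.float64(1.0), 'q': array([ 1.079,  0.477,  0.022,  1.555, -0.011,  1.109, -0.083]), 'joint_vel': array([-0.   ,  0.002, -0.001, -0.002, -0.002,  0.   ,  0.001]), 'joint_torque': array([ -0.   , -59.633,   1.606, -28.155,   0.013,   0.002,   0.   ]), 'eef_pos': array([ 0.253, -0.626,  0.231]), 'tool_rot': array([0.   , 0.982, 0.191, 0.   ]), 'contact_force': array([1.091, 1.142, 0.44 ]), 'torque': array([-0.011, -0.018, -0.008]), 'grasp_force': np.float64(0.0), 'gripper_width': np.float64(1.005)}
[0.1604 0.9162 0.7692] [ 0.5813 -0.0866  1.1557]
```

View images.

View pics/s1.png

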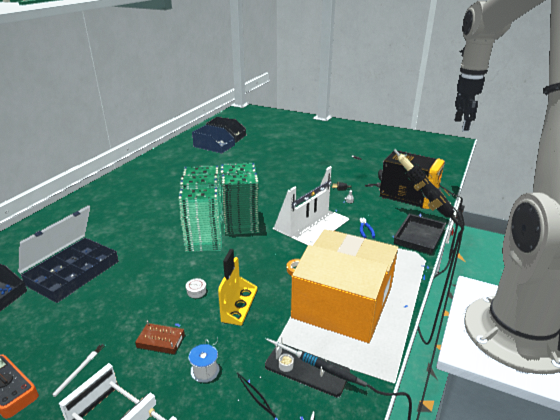

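View pics/t1.png

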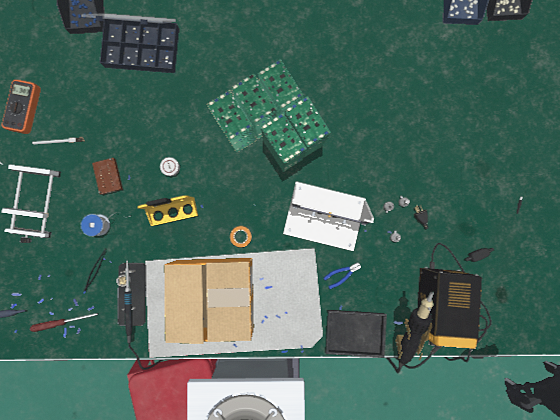

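Run:
```python
import cv2,numpy as np
s=cv2.imread("pics/s1.png");t=cv2.imread("pics/t1.png")
c=lambda im,x,y:cv2.resize(im[y:y+75,x:x+100],(400,300),interpolation=cv2.INTER_CUBIC)
cv2.imwrite("pics/c1.png",np.vstack([np.hstack([c(t,120,170),c(t,280,177)]),np.hstack([c(s,190,250),c(s,270,165)])]))
```

```text
(no output)
```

View pics/c1.png

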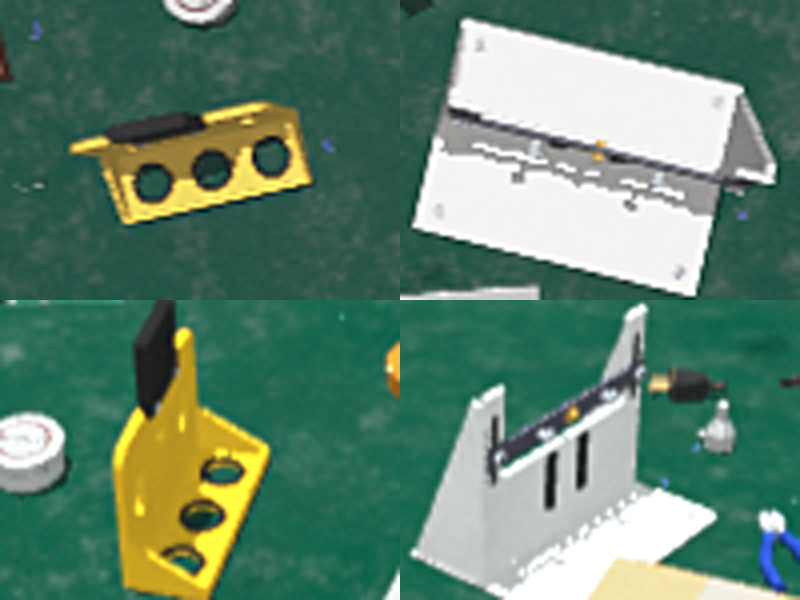

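```bash
cat > b.py <<'E'
from h import *
from scipy.optimize import least_squares
np.set_printoptions(precision=4,suppress=True)
s=bot.read_camera("scene");t=bot.read_camera("top")
f=lambda u,v,x,y:((u+.5)/4-.5+x,(v+.5)/4-.5+y)
T=lambda u,v:f(u,v,120,170); U=lambda u,v:f(u,v,280,177); V=lambda u,v:f(u,v,270,165); W=lambda u,v:f(u,v,190,250)
def fit(obs,x0):
    def res(q):
        c,n=np.cos(q[2]),np.sin(q[2]);r=[]
        for p,X,uv in obs:
            X=np.array(X)/1000;w=[q[0]+c*X[0]-n*X[1],q[1]+n*X[0]+c*X[1],X[2]];r+=list(proj(p,w)-uv)
        return r
    r=least_squares(res,x0,x_scale=[.01,.01,.1],loss="soft_l1");print(r.x,np.degrees(r.x[2]),r.fun.reshape(-1,2).round(1).tolist());return r.x
st=fit([(t,(70,100,5),U(63,18)),(t,(70,-100,5),U(343,85)),(t,(-80,100,5),U(13,229)),(t,(-80,-100,5),U(297,297)),
  (s,(0,100,161),V(105,90)),(s,(0,-100,161),V(248,5))],[.6,-.21,-.2])
rk=fit([(t,(-52,65,12),T(127,223)),(t,(-52,-65,12),T(312,184)),(s,(-52,-65,12),W(270,150)),(s,(-52,65,0),W(125,588-300)),
 (t,(-2.5,0,150),T(153,120))],[.633,.21,.2])
pin,e=tri(t,U(200,150),s,V(172,113));print("pin",pin,e)
c,n=np.cos(st[2]),np.sin(st[2])
print("pin in stand",np.array([[c,n],[-n,c]])@(pin[:2]-st[:2]),pin[2])
for z in(95,105,115,125,135):
  w=lambda x,y:[st[0]+c*x-n*y,st[1]+n*x+c*y,z/1000]
  print(z,[((proj(s,w(-.004-.005,y))-[270,165]+.5)*4-.5).round(0).tolist() for y in(.04,0,-.04)],[((proj(t,w(-.009,y))-[280,177]+.5)*4-.5).round(0).tolist() for y in(.04,0,-.04)])
E
python3 b.py
```

```text
[ 0.6043 -0.2217 -0.2402] -13.762281900225464 [[0.4, 0.6], [0.4, 0.4], [0.5, 0.3], [-0.0, 0.1], [-5.5, 2.6], [-1.2, 0.5]]
[0.6447 0.2013 0.1303] 7.4648054847694185 [[-0.5, -2.6], [0.2, 0.7], [-0.1, -1.2], [16.5, 2.6], [-0.1, -0.8]]
pin [ 0.6006 -0.2217  0.1101] [2.5, 2.5]
pin in stand [-0.0036 -0.0009] 0.11010805380453444
95 [[141.0, 153.0], [173.0, 133.0], [204.0, 114.0]] [[134.0, 148.0], [195.0, 162.0], [256.0, 176.0]]
105 [[142.0, 141.0], [173.0, 122.0], [204.0, 102.0]] [[136.0, 147.0], [197.0, 162.0], [259.0, 176.0]]
115 [[142.0, 130.0], [174.0, 110.0], [205.0, 91.0]] [[137.0, 147.0], [199.0, 162.0], [261.0, 176.0]]
125 [[143.0, 118.0], [175.0, 98.0], [206.0, 79.0]] [[139.0, 146.0], [201.0, 161.0], [264.0, 176.0]]
135 [[143.0, 106.0], [175.0, 86.0], [206.0, 67.0]] [[140.0, 146.0], [203.0, 161.0], [267.0, 176.0]]
```

```bash
cat >> h.py <<'E'
def rel(target,phi):
    "shift/turn in current tool axes to reach world target (m), tool-down yaw phi (deg)"
    o=bot.get_obs();w,x,y,z=o["tool_rot"];Q=R.from_quat([x,y,z,w])
    h=np.radians(phi)/2;G=R.from_quat([np.cos(h),np.sin(h),0,0])
    print("t",round(float(o["t"]),2),"pos",np.round(o["eef_pos"],4),"F",np.round(o["contact_force"],1),"turn",(Q.inv()*G).as_rotvec().round(3),"shift",(Q.inv().apply(np.array(target)-o["eef_pos"])*1000).round(1))
E
cat > b2.py <<'E'
exec(open("b.py").read().split("st=fit")[0])
st=fit([(t,(70,100,5),U(63,18)),(t,(70,-100,5),U(343,85)),(t,(-80,100,5),U(13,229)),(t,(-80,-100,5),U(297,297)),
  (s,(0,-100,161),V(248,5))],[.6,-.21,-.2])
rk=fit([(t,(-52,65,12),T(127,223)),(t,(-52,-65,12),T(312,184)),(s,(-52,-65,12),W(270,150)),(s,(0,65,0),W(125,288)),
 (t,(-2.5,0,150),T(155,120)),(t,(-5,25,150),T(107,135)),(t,(-5,-25,150),T(205,120))],[.633,.21,.2])
def w(q,x,y,z):c,n=np.cos(q[2]),np.sin(q[2]);return [q[0]+c*x-n*y,q[1]+n*x+c*y,z]
print("probe",w(st,-.002,.02,.2));rel(w(st,-.002,.02,.16),76.2)
print("lug",w(rk,-.0025,0,.112))
E
python3 b2.py
```

```text
[ 0.6049 -0.2211 -0.2425] -13.892582499437303 [[0.3, 0.3], [0.2, 0.3], [0.3, 0.1], [-0.3, -0.0], [-1.4, 0.6]]
[0.6406 0.203  0.1931] 11.065978413587308 [[0.3, 0.2], [0.5, 0.5], [-0.1, -1.5], [-1.2, -1.2], [-1.2, 0.9], [0.8, 0.2], [-3.4, -0.2]]
probe [np.float64(0.6077265350510523), np.float64(-0.20118265407283714), 0.2]
t 1.2 pos [ 0.2528 -0.6259  0.2313] F [ 0.6 -0.1  0.6] turn [ 0.    -0.    -0.946] shift [ 488.1 -261.    71.3]
lug [np.float64(0.6381923026922336), np.float64(0.2025292892314268), 0.112]
```

{"op": "jog_arm", "data": {"motion": [[0,0,-0.946,488,-261,20,0],[0,0,-0.946,488,-261,20,0],[0,0,-0.946,488,-261,20,0],[0,0,-0.946,488,-261,20,0],[0,0,-0.946,488,-261,20,0],[0,0,-0.946,488,-261,20,0],[0,0,-0.946,488,-261,20,0],[0,0,-0.946,488,-261,20,0],[0,0,-0.946,488,-261,20,0],[0,0,-0.946,488,-261,60,0]], "grip_force": 40}}

```text
t: 2.45
eef_pos: [0.6133, -0.1951, 0.1741]
tool_rot: [0.002, 0.784, 0.62, 0.004]
contact_force: [-0.0, 0.0, -0.8]
gripper_width: -0.002
grasp_force: 0.0
```

{"op": "jog_arm", "data": {"motion": [[0,0,0,0,0,0,0],[0,0,0,0,0,20,0],[0,0,0,0,0,30,0],[0,0,0,0,0,32,0],[0,0,0,0,0,34,0],[0,0,0,0,0,36,0],[0,0,0,0,0,38,0],[0,0,0,0,0,40,0],[0,0,0,0,0,40,0],[0,0,0,0,0,40,0]]}}

```text
t: 3.7
eef_pos: [0.6076, -0.2012, 0.1313]
tool_rot: [0.0, 0.787, 0.617, 0.0]
contact_force: [0.3, -0.2, 0.4]
gripper_width: -0.001
grasp_force: 0.0
```

```bash
python3 -c "
from h import *
rel([.6077,-.2012,.12],76.1)"
```

```text
t 3.7 pos [ 0.6076 -0.2012  0.1313] F [ 0.3 -0.2  0.4] turn [0.    0.    0.002] shift [-0.   0.1 11.3]
```

{"op": "jog_arm", "data": {"motion": [[0,0,0,0,0,2,0],[0,0,0,0,0,4,0],[0,0,0,0,0,6,0],[0,0,0,0,0,8,0],[0,0,0,0,0,8,0]]}}

```text
t: 4.32
eef_pos: [0.6074, -0.2011, 0.1231]
tool_rot: [-0.0, 0.787, 0.617, -0.0]
contact_force: [-0.1, -0.2, -0.5]
gripper_width: 0.001
grasp_force: 0.0
```

{"op": "jog_arm", "data": {"motion": [[0,0,0,0,0,1.5,0],[0,0,0,0,0,3,0],[0,0,0,0,0,4.5,0],[0,0,0,0,0,4.5,0]]}}

```text
t: 4.82
eef_pos: [0.6076, -0.2012, 0.1194]
tool_rot: [0.0, 0.787, 0.617, -0.0]
contact_force: [-2.1, -0.5, 5.2]
gripper_width: -0.001
grasp_force: 2.4
```

{"op": "jog_arm", "data": {"motion": [[0,0,0,0,0,1,0],[0,0,0,0,0,1,0]]}}

```text
t: 5.08
eef_pos: [0.6077, -0.2012, 0.1193]
tool_rot: [0.0, 0.787, 0.617, -0.0]
contact_force: [-4.1, -0.0, 10.4]
gripper_width: -0.001
grasp_force: 5.7
```

```bash
python3 -c "
from h import *
rel([.637,.205,.21],101)"
```

```text
t 5.08 pos [ 0.6077 -0.2012  0.1193] F [-4.1 -0.  10.4] turn [ 0.     0.    -0.433] shift [401.4 -68.5 -90.9]
```

{"op": "jog_arm", "data": {"motion": [[0,0,0,0,0,-50,60],[0,0,-0.433,50,0,-92,60],[0,0,-0.433,401.5,-68.5,-92,60],[0,0,-0.433,401.5,-68.5,-92,60],[0,0,-0.433,401.5,-68.5,-92,60],[0,0,-0.433,401.5,-68.5,-92,60],[0,0,-0.433,401.5,-68.5,-92,60],[0,0,-0.433,401.5,-68.5,-92,60],[0,0,-0.433,401.5,-68.5,-92,60],[0,0,-0.433,401.5,-68.5,-92,60]]}}

```text
t: 6.32
eef_pos: [0.6369, 0.2044, 0.2094]
tool_rot: [0.0, 0.636, 0.772, -0.0]
contact_force: [0.7, -0.7, -0.3]
gripper_width: 0.703
grasp_force: 0.0
```

Run:
```python
from h import *
rel([.637,.205,.112],101)
s=bot.read_camera("scene")
i=s["pixels"][230:330,160:293,::-1]
cv2.imwrite("pics/s2.png",cv2.resize(i,(798,600),interpolation=cv2.INTER_CUBIC))
```

```text
t 6.33 pos [0.6369 0.2044 0.2094] F [ 0.7 -0.7 -0.3] turn [-0.     0.001 -0.   ] shift [ 0.7  0.2 97.4]
```

View pics/s2.png

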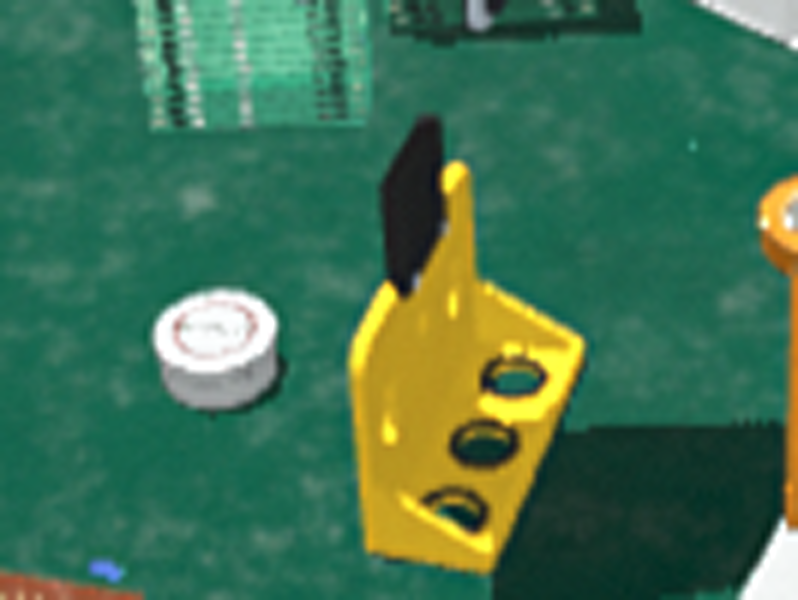

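Run:
```python
from h import *
s=bot.read_camera("scene");t=bot.read_camera("top")
print(proj(s,[.637,.2044,.21]),proj(s,[.637,.2044,.13]),proj(t,[.637,.2044,.21]))
k=lambda i,x,y,w,h:cv2.resize(i["pixels"][y:y+h,x:x+w,::-1],(400,300),interpolation=cv2.INTER_CUBIC)
cv2.imwrite("pics/c3.png",np.hstack([k(s,130,130,240,180),k(t,100,120,240,180)]))
```

```text
[225.26728289 231.94240299] [227.28309613 260.79836423] [148.77330768 199.59101641]
```

View pics/c3.png

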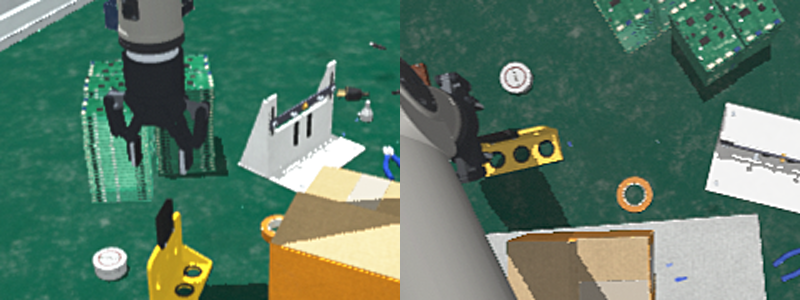

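{"op": "jog_arm", "data": {"motion": [[0,0,0,0,0,40,60],[0,0,0,0,0,80,60],[0,0,0,0,0,97,60],[0,0,0,0,0,97,60],[0,0,0,0,0,97,30],[0,0,0,0,0,97,15],[0,0,0,0,0,97,4],[0,0,0,0,0,97,4],[0,0,0,0,0,97,4],[0,0,0,0,0,97,4]], "grip_force": 80}}

```text
t: 7.72
eef_pos: [0.6374, 0.2055, 0.1142]
tool_rot: [0.0, 0.636, 0.772, 0.001]
contact_force: [-1.3, 0.5, 5.9]
gripper_width: 0.105
grasp_force: 79.4
```

```bash
cat >> h.py <<'E'
ST=(.6049,-.2211,-.2425)
def sw(x,y,z): c,n=np.cos(ST[2]),np.sin(ST[2]);return [ST[0]+c*x-n*y,ST[1]+n*x+c*y,z]
def ws(p): c,n=np.cos(ST[2]),np.sin(ST[2]);d=np.array(p[:2])-ST[:2];return np.round([(c*d[0]+n*d[1])*1000,(-n*d[0]+c*d[1])*1000,p[2]*1000],1)
E
python3 -c "
from h import *
rel(sw(-.075,0,.30),76.1)"
```

```text
t 7.72 pos [0.6374 0.2055 0.1142] F [-1.3  0.5  5.9] turn [ 0.002 -0.001  0.435] shift [-380.9 -181.  -186.2]
```

{"op": "jog_arm", "data": {"motion": [[0,0,0,0,0,-10,4],[0,0,0,0,0,-30,4],[0,0,0,0,0,-70,4],[0,0,0,0,0,-120,4],[0,0,0,0,0,-188,4],[0,0,0,0,0,-188,4]]}}

```text
t: 8.48
eef_pos: [0.639, 0.2068, 0.3083]
tool_rot: [0.003, 0.636, 0.772, 0.005]
contact_force: [1.1, 0.4, -2.7]
gripper_width: 0.102
grasp_force: 78.3
```

```bash
python3 -c "
from h import *
rel(sw(-.075,0,.30),76.1);o=bot.get_obs();print(o['torque'],o['grasp_force'],o['gripper_width'])"
```

```text
t 8.47 pos [0.639  0.2068 0.3083] F [ 1.1  0.4 -2.7] turn [ 0.01  -0.005  0.435] shift [-382.  -183.3    5.4]
[ 0.02172726 -0.0904364   0.00899055] 78.25438857078552 0.10222097092195348
```

{"op": "jog_arm", "data": {"motion": [[0,0,0.43,-382,-181,0,4],[0,0,0.43,-382,-181,0,4],[0,0,0.43,-382,-181,0,4],[0,0,0.43,-382,-181,0,4],[0,0,0.43,-382,-181,0,4],[0,0,0.43,-382,-181,0,4],[0,0,0.43,-382,-181,0,4],[0,0,0.43,-382,-181,50,4],[0,0,0.43,-382,-181,100,4],[0,0,0.43,-382,-181,120,4]]}}

```text
t: 9.72
eef_pos: [0.5294, -0.2039, 0.1774]
tool_rot: [-0.003, 0.786, 0.618, -0.002]
contact_force: [0.2, -0.3, -1.9]
gripper_width: 0.105
grasp_force: 78.8
```

{"op": "jog_arm", "data": {"motion": [[0,0,0,0,0,0,4],[0,0,0,0,0,0,4]]}}

```text
t: 9.98
eef_pos: [0.5327, -0.2045, 0.1819]
tool_rot: [0.001, 0.786, 0.618, 0.0]
contact_force: [0.5, -0.0, -1.9]
gripper_width: 0.104
grasp_force: 78.6
```

Run:
```python
from h import *
s=bot.read_camera("scene");t=bot.read_camera("top")
o=bot.get_obs();print(ws(o["eef_pos"]),o["contact_force"])
rel(sw(-.075,0,.1796),76.1)
for n in["rack_lug","rack_entry","rack_seat","nozzle_rack"]:
    a=bot.tip_of(n,s);b=bot.tip_of(n,t)
    print(n,[(np.round(i["xy"],1),round(i["score"],2)) for i in a[:2]],[(np.round(i["xy"],1),round(i["score"],2)) for i in b[:2]])
    if a and b: X,e=tri(s,a[0]["xy"],t,b[0]["xy"]);print("   ",ws(X),e)
k=lambda i,x,y,w,h:cv2.resize(i["pixels"][y:y+h,x:x+w,::-1],(400,600),interpolation=cv2.INTER_CUBIC)
cv2.imwrite("pics/c4.png",np.hstack([k(s,270,140,80,120),k(t,290,170,80,120)]))
```

```text
[-73.8  -1.3 182.3] [ 0.67723296  0.32352735 -2.32004383]
t 10.07 pos [ 0.533  -0.2046  0.1823] F [ 0.7  0.3 -2.3] turn [0.003 0.    0.005] shift [ 1.3 -1.2  2.7]
rack_lug [(array([344.7, 200.7]), 0.74), (array([331.6, 174.6]), 0.73)] [(array([323.9, 245.5]), 0.73)]
    [-95.2 -12.6 111. ] [15.7, 15.7]
rack_entry [(array([332.5, 199.3]), 0.71)] [(array([324.3, 238. ]), 0.94)]
    [-69.   -4.5 109.9] [6.6, 6.6]
rack_seat [(array([330.5, 196.2]), 0.94)] [(array([323.2, 239.3]), 0.94)]
    [-69.5   1.2 123. ] [2.8, 2.8]
nozzle_rack [(array([347.9, 201. ]), 0.67), (array([327.8, 214.3]), 0.58)] [(array([320.6, 239.7]), 0.65)]
    [-94.   -7.8 112.2] [28.5, 28.5]
```

View pics/c4.png

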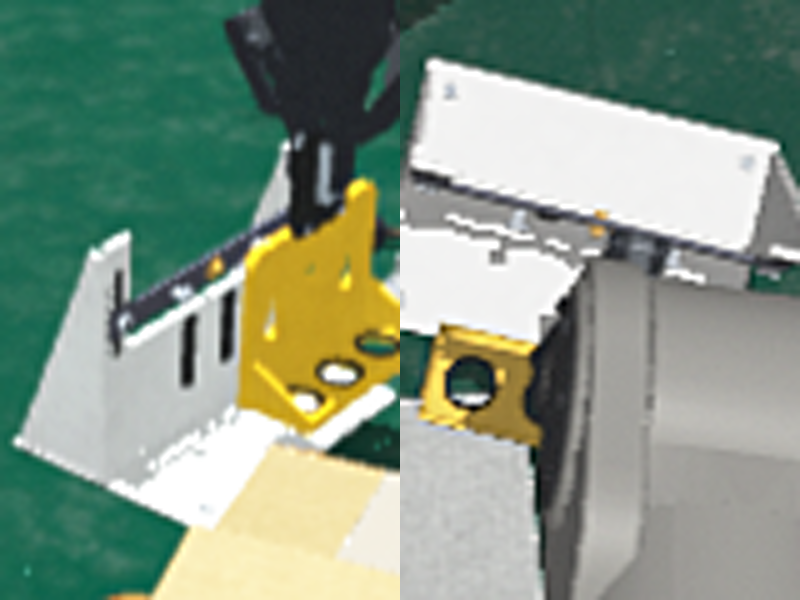

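```bash
cat > d.py <<'E'
from h import *
from scipy.optimize import least_squares
s=bot.read_camera("scene");t=bot.read_camera("top")
o=bot.get_obs();P=o["eef_pos"];z0=P[2]-.1142
S=lambda u,v:((u+.5)/5-.5+270,(v+.5)/5-.5+140);U=lambda u,v:((u-400+.5)/5-.5+290,(v+.5)/5-.5+170)
obs=[(s,(-5,40,45),S(270,330)),(s,(-5,-40,45),S(346,280)),(s,(0,65,0),S(240,405)),(s,(-52,65,0),S(322,450)),(t,(-52,65,12),U(422,420))]
yaw=np.radians(76.3-90)
def res(q):
    c,n=np.cos(yaw+q[2]),np.sin(yaw+q[2]);r=[]
    x0,y0=sw(q[0],q[1],0)[:2]
    for p,X,uv in obs:
        X=np.array(X)/1000;r+=list(proj(p,[x0+c*X[0]-n*X[1],y0+n*X[0]+c*X[1],z0+X[2]])-uv)
    return r+[q[2]*30]
r=least_squares(res,[-.07,0,0],x_scale=[.01,.01,.05],loss="soft_l1");print("rack origin in stand",r.x,np.round(r.fun[:10],1).reshape(-1,2).tolist(),"tcp",ws(P))
# stud check
for y in(.04,-.04):
  a=proj(s,sw(-.0166,y,.1104));print("stud",((a-[270,140])*5).round())
pa=proj(s,sw(-.01,0,.1104));pb=proj(t,sw(-.01,0,.1104));print("pin",((pa-[270,140])*5).round(),((pb-[290,170])*5+[400,0]).round())
E
python3 d.py
```

```text
rack origin in stand [-0.07133935 -0.00175235  0.01113203] [[0.5, -0.3], [0.4, -0.7], [-0.7, 0.9], [-2.0, -1.9], [-0.2, 1.2]] tcp [-74.7  -1.3 180.8]
stud [184. 296.]
stud [263. 247.]
pin [215. 268.] [594. 236.]
```

{"op": "jog_arm", "data": {"motion": [[0,0,0,1.5,15,1,4],[0,0,0,1.5,30,1,4],[0,0,0,1.5,40,1,4],[0,0,0,1.5,45,1,4],[0,0,0,1.5,47,1,4],[0,0,0,1.5,47,1,4],[0,0,0,1.5,47,1,4],[0,0,0,1.5,47,1,4]]}}

```text
t: 11.58
eef_pos: [0.5779, -0.2141, 0.1799]
tool_rot: [0.0, 0.786, 0.618, -0.0]
contact_force: [-0.4, 0.2, -2.8]
gripper_width: 0.1
grasp_force: 78.7
```

```bash
cat > p.py <<'E'
from h import *
o=bot.get_obs();c,n=np.cos(ST[2]),np.sin(ST[2])
def v(F):return np.round([c*F[0]+n*F[1],-n*F[0]+c*F[1],F[2]],2)
w,x,y,z=o["tool_rot"];Q=R.from_quat([x,y,z,w]);h=np.radians(76.1)/2;G=R.from_quat([np.cos(h),np.sin(h),0,0])
print("t",round(float(o["t"]),2),"tcp stand",ws(o["eef_pos"]),"F stand",v(o["contact_force"]),"M",v(o["torque"]),"toturn",(Q.inv()*G).as_rotvec().round(3))
E
python3 p.py
```

```text
t 11.57 tcp stand [-27.9   0.3 179.9] F stand [-0.4   0.12 -2.79] M [-0.03 -0.02  0.03] toturn [-0.     0.     0.004]
```

{"op": "jog_arm", "data": {"motion": [[0,0,0.004,0,3,0,4],[0,0,0.004,0,5,0,4],[0,0,0.004,0,7,0,4],[0,0,0.004,0,9,0,4],[0,0,0.004,0,11,0,4],[0,0,0.004,0,11,0,4]]}}

```text
t: 12.32
eef_pos: [0.589, -0.2167, 0.1798]
tool_rot: [0.0, 0.787, 0.617, 0.0]
contact_force: [-0.6, 0.4, -3.2]
gripper_width: 0.106
grasp_force: 78.8
```

```bash
python3 p.py
```

```text
t 12.32 tcp stand [-16.5   0.5 179.8] F stand [-0.64  0.22 -3.16] M [0.01 0.01 0.03] toturn [ 0.    -0.     0.001]
```

{"op": "jog_arm", "data": {"motion": [[0,0,0,0,1.5,0,4],[0,0,0,0,3,0,4],[0,0,0,0,4,0,4],[0,0,0,0,4,0,4]]}}

```text
t: 12.82
eef_pos: [0.5918, -0.2174, 0.1796]
tool_rot: [-0.001, 0.787, 0.617, -0.001]
contact_force: [-3.8, 1.5, 1.2]
gripper_width: 0.105
grasp_force: 79.0
```

```bash
python3 p.py
```

```text
t 12.82 tcp stand [-13.7   0.5 179.6] F stand [-4.1   0.53  1.22] M [0.03 1.36 0.02] toturn [-0.002  0.     0.001]
```

{"op": "jog_arm", "data": {"motion": [[0,0,0,0,0,-0.7,4],[0,0,0,0,0,-1.5,4],[0,0,0,0,0,-1.5,4]]}}

```text
t: 13.2
eef_pos: [0.592, -0.2175, 0.1807]
tool_rot: [-0.001, 0.787, 0.617, -0.001]
contact_force: [-4.3, 1.9, -4.8]
gripper_width: 0.107
grasp_force: 78.1
```

```bash
python3 p.py
```

```text
t 13.2 tcp stand [-13.4   0.4 180.7] F stand [-4.64  0.81 -4.83] M [0.1  1.36 0.01] toturn [-0.002 -0.     0.001]
```

{"op": "jog_arm", "data": {"motion": [[0,0,0,0,1,0.3,4],[0,0,0,0,2,0.3,4],[0,0,0,0,3,0.3,4],[0,0,0,0,3,0.3,4]]}}

```text
t: 13.7
eef_pos: [0.5948, -0.2182, 0.1806]
tool_rot: [-0.001, 0.787, 0.617, -0.001]
contact_force: [-6.1, 2.5, -3.9]
gripper_width: 0.105
grasp_force: 78.3
```

```bash
python3 p.py
```

```text
t 13.7 tcp stand [-10.5   0.4 180.6] F stand [-6.54  0.96 -3.87] M [ 0.05  1.77 -0.02] toturn [-0.002  0.     0.001]
```

{"op": "jog_arm", "data": {"motion": [[0,0,0,0,1,0,4],[0,0,0,0,2,0,4],[0,0,0,0,2.2,0,4],[0,0,0,0,2.2,0,4]]}}

```text
t: 14.2
eef_pos: [0.5965, -0.2186, 0.1806]
tool_rot: [-0.001, 0.787, 0.617, -0.001]
contact_force: [-7.2, 1.9, -2.8]
gripper_width: 0.111
grasp_force: 78.4
```

```bash
python3 p.py
```

```text
t 14.2 tcp stand [ -8.7   0.4 180.6] F stand [-7.47  0.12 -2.79] M [ 0.13  2.08 -0.07] toturn [-0.003  0.     0.   ]
```

Heads are through, and only the pin is pushing back. Sliding down.

{"op": "jog_arm", "data": {"motion": [[0,0,0,0,0,1,4],[0,0,0,0,0,2,4],[0,0,0,0,0,3,4],[0,0,0,0,0,4,4],[0,0,0,0,0,5,4],[0,0,0,0,0,5,4]]}}

```text
t: 14.95
eef_pos: [0.5967, -0.2189, 0.1763]
tool_rot: [-0.001, 0.787, 0.616, -0.001]
contact_force: [-7.6, 2.1, 0.7]
gripper_width: 0.103
grasp_force: 79.1
```

```bash
python3 p.py
```

```text
t 14.95 tcp stand [ -8.5   0.2 176.3] F stand [-7.91  0.16  0.69] M [-0.03  2.31 -0.07] toturn [-0.002  0.     0.   ]
```

{"op": "jog_arm", "data": {"motion": [[0,0,0,0,0,1.5,4],[0,0,0,0,0,3,4],[0,0,0,0,0,4.5,4],[0,0,0,0,0,6,4],[0,0,0,0,0,7,4],[0,0,0,0,0,7,4]]}}

```text
t: 15.7
eef_pos: [0.5966, -0.219, 0.1691]
tool_rot: [-0.001, 0.787, 0.616, -0.001]
contact_force: [-8.9, 2.0, -0.0]
gripper_width: 0.107
grasp_force: 78.9
```

```bash
python3 p.py
```

```text
t 15.7 tcp stand [-8.600e+00  1.000e-01  1.691e+02] F stand [-9.16 -0.19 -0.04] M [-0.01  2.2  -0.06] toturn [-0.002  0.001  0.   ]
```

{"op": "jog_arm", "data": {"motion": [[0,0,0,0,0,1.5,4],[0,0,0,0,0,3,4],[0,0,0,0,0,4.5,4],[0,0,0,0,0,5.5,4],[0,0,0,0,0,6.5,4],[0,0,0,0,0,6.5,4]]}}

```text
t: 16.45
eef_pos: [0.5968, -0.219, 0.1628]
tool_rot: [-0.001, 0.788, 0.616, -0.001]
contact_force: [-7.9, 3.1, 0.3]
gripper_width: 0.107
grasp_force: 79.2
```

```bash
python3 p.py
```

```text
t 16.45 tcp stand [-8.300e+00  1.000e-01  1.628e+02] F stand [-8.4   1.1   0.28] M [-0.08  2.17 -0.48] toturn [-0.002  0.    -0.001]
```

{"op": "jog_arm", "data": {"motion": [[0,0,0,0,0,0.7,4],[0,0,0,0,0,1.4,4],[0,0,0,0,0,2,4],[0,0,0,0,0,2,4]]}}

```text
t: 16.95
eef_pos: [0.5968, -0.2191, 0.1613]
tool_rot: [-0.001, 0.788, 0.616, -0.001]
contact_force: [-9.6, 2.2, 3.8]
gripper_width: 0.106
grasp_force: 79.7
```

```bash
python3 p.py
```

```text
t 16.95 tcp stand [ -8.3  -0.  161.3] F stand [-9.89 -0.15  3.79] M [-0.09  2.47 -0.43] toturn [-0.002  0.    -0.001]
```

{"op": "jog_arm", "data": {"motion": [[0,0,0,0,0,0.6,4],[0,0,0,0,0,1.2,4],[0,0,0,0,0,1.2,4]]}}

```text
t: 17.32
eef_pos: [0.5969, -0.2192, 0.1611]
tool_rot: [-0.0, 0.788, 0.616, -0.001]
contact_force: [-11.4, 2.7, 9.9]
gripper_width: 0.101
grasp_force: 80.5
```

```bash
python3 p.py
```

```text
t 17.32 tcp stand [-8.200e+00 -1.000e-01  1.611e+02] F stand [-11.7   -0.11   9.89] M [-0.09  3.11 -0.41] toturn [-0.001  0.001 -0.001]
```

{"op": "jog_arm", "data": {"motion": [[0,0,0,0,-0.7,-0.5,4],[0,0,0,0,-1.4,-1,4],[0,0,0,0,-2,-1,4],[0,0,0,0,-2,-1,4]]}}

```text
t: 17.82
eef_pos: [0.5964, -0.2191, 0.1611]
tool_rot: [0.001, 0.788, 0.616, 0.0]
contact_force: [-4.6, -0.5, 2.2]
gripper_width: 0.103
grasp_force: 79.5
```

```bash
python3 p.py
```

```text
t 17.82 tcp stand [-8.800e+00 -1.000e-01  1.611e+02] F stand [-4.31 -1.62  2.18] M [-0.22  1.17 -0.42] toturn [ 0.002  0.    -0.   ]
```

{"op": "jog_arm", "data": {"motion": [[0,0,0,0,-0.7,0,4],[0,0,0,0,-1.4,0,4],[0,0,0,0,-1.4,0,4]]}}

```text
t: 18.2
eef_pos: [0.5958, -0.2188, 0.1611]
tool_rot: [0.002, 0.787, 0.617, 0.001]
contact_force: [-0.1, -3.4, 2.1]
gripper_width: 0.109
grasp_force: 79.6
```

```bash
python3 p.py
```

```text
t 18.2 tcp stand [ -9.4   0.  161.1] F stand [ 0.7  -3.35  2.1 ] M [-0.68 -0.21 -0.18] toturn [0.003 0.001 0.001]
```

{"op": "jog_arm", "data": {"motion": [[0,0,0,0,0.7,-1,4],[0,0,0,0,0.7,-2,4],[0,0,0,0,0.7,-3,4],[0,0,0,0,0.7,-3.6,4],[0,0,0,0,0.7,-3.6,4]]}}

```text
t: 18.82
eef_pos: [0.5948, -0.2178, 0.1636]
tool_rot: [-0.0, 0.787, 0.617, -0.0]
contact_force: [-0.5, -0.8, -4.1]
gripper_width: 0.106
grasp_force: 78.6
```

```bash
python3 p.py
```

```text
t 18.82 tcp stand [-10.6   0.8 163.6] F stand [-0.28 -0.9  -4.07] M [-0.19  0.11  0.06] toturn [-0.001 -0.     0.001]
```

{"op": "jog_arm", "data": {"motion": [[0,0,0,0,0,-0.7,4],[0,0,0,0,0,-1.4,4],[0,0,0,0,0,-1.4,4]]}}

```text
t: 19.2
eef_pos: [0.5946, -0.2179, 0.1644]
tool_rot: [-0.001, 0.787, 0.617, -0.0]
contact_force: [1.1, -0.8, -11.6]
gripper_width: 0.102
grasp_force: 77.5
```

```bash
python3 p.py
```

```text
t 19.2 tcp stand [-10.8   0.6 164.4] F stand [  1.22  -0.55 -11.6 ] M [ 0.06 -0.27 -0.03] toturn [-0.001 -0.     0.001]
```

{"op": "jog_arm", "data": {"motion": [[0,0,0,0,0.5,1.5,4],[0,0,0,0,1,3,4],[0,0,0,0,1,4.5,4],[0,0,0,0,1,4.5,4]]}}

```text
t: 19.7
eef_pos: [0.5962, -0.2185, 0.1613]
tool_rot: [0.0, 0.787, 0.616, 0.0]
contact_force: [-2.8, 0.2, 0.1]
gripper_width: 0.102
grasp_force: 79.5
```

```bash
python3 p.py
```

```text
t 19.7 tcp stand [ -9.1   0.4 161.3] F stand [-2.8  -0.44  0.06] M [ 0.05  0.79 -0.19] toturn [0. 0. 0.]
```

{"op": "jog_arm", "data": {"motion": [[0,0,0,0,0,0,20],[0,0,0,0,0,0,40],[0,0,0,0,0,0,40],[0,0,0,0,0,0,40],[0,0,0,0,0,0,40],[0,0,0,0,0,-20,40],[0,0,0,0,0,-60,40],[0,0,0,0,0,-100,40],[0,0,0,0,0,-130,40],[0,0,0,0,0,-130,40]], "grip_force": 20}}

```text
t: 20.95
eef_pos: [0.5978, -0.2187, 0.2954]
tool_rot: [0.003, 0.787, 0.617, 0.002]
contact_force: [0.4, 0.0, -0.8]
gripper_width: 0.47
grasp_force: 0.0
```

{"op": "jog_arm", "data": {"motion": [[0,0,0,100,0,0,40],[0,0,0,200,0,0,40],[0,0,0,260,0,0,40],[0,0,0,260,0,0,40],[0,0,0,260,0,0,40],[0,0,0,260,0,0,40],[0,0,0,260,0,0,40],[0,0,0,260,0,0,40]]}}

```text
t: 21.95
eef_pos: [0.6583, 0.0316, 0.2908]
tool_rot: [0.0, 0.788, 0.615, -0.0]
contact_force: [-0.4, -0.4, -0.6]
gripper_width: 0.468
grasp_force: 0.0
```

Run:
```python
from h import *
bot.read_camera("scene");s=bot.read_camera("scene");t=bot.read_camera("top");print(bot.get_obs()["contact_force"])
for n in["rack_entry","rack_seat","rack_lug"]:
    a=bot.tip_of(n,s);b=bot.tip_of(n,t)
    if a and b: X,e=tri(s,a[0]["xy"],t,b[0]["xy"]);print(n,ws(X),e)
k=lambda i,x,y,w,h:cv2.resize(i["pixels"][y:y+h,x:x+w,::-1],(400,600),interpolation=cv2.INTER_CUBIC)
cv2.imwrite("pics/c5.png",np.hstack([k(s,270,140,80,120),k(t,285,160,80,120)]))
```

```text
[ 0.56347874  0.12036899 -0.71403762]
rack_entry [-5.8 -2.  92.2] [3.3, 3.3]
rack_seat [ -6.1   4.  112.4] [2.4, 2.4]
```

View pics/c5.png

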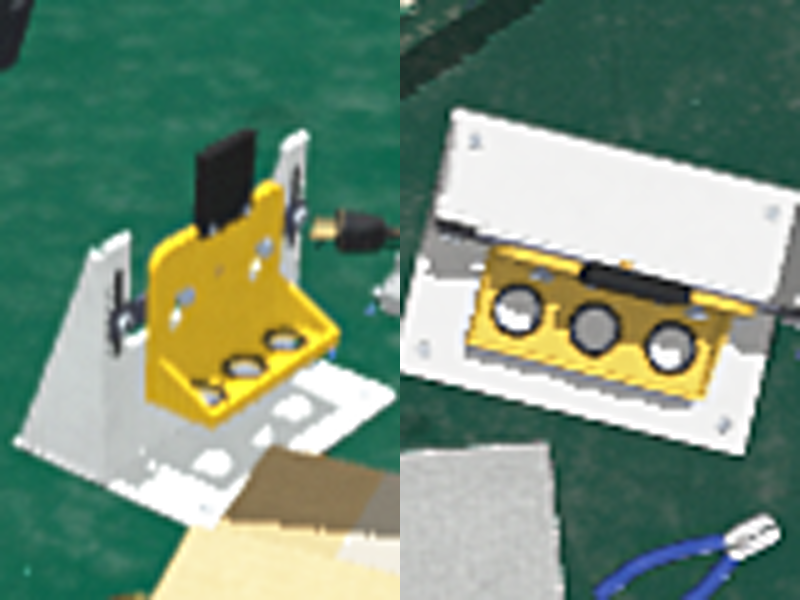

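The rack hangs level, with the stud heads at (185,295) and (263,248) above the keyholes' large ends and the brass pin at (220,270). The robot is clear of it. Seat height is 0.112, entry 0.092, as expected for a rack that is fully down.

```bash
python3 -c "
from station import bot
print(bot.hand_in())"
```

```text
the job is handed in; nothing more can be done
None
```

The rack hangs fully home on both studs and has been let go; the lock pin is out in its hole (an upward tug was blocked), and the job was handed in at about 22 s.

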